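Pack the turned chair feet into the round tub

TASK

Pack the two turned chair feet from the blue board into the round steel tub with the five already there, so that all seven stand upright, tenon up, flat on the tub's floor: one in the middle and six around it. Set them down rather than drop them, knock none over, and leave the other things on the bench where they are.

Things in the scene. Friction and masses are not known exactly. Their poses are not given: they have to be found in the camera images.
- foot1: turned beech chair foot: round body 46 mm in diameter (bottom edge bevelled) to 52 mm high, sloping shoulder to 64 mm, then a round tenon 18 mm in diameter from 64 to 104 mm; 56 to 104 g. Origin: centre of the underside; z: up its axis. All seven are alike; at the start five stand in the tub, two on the blue board, and each may be any of these
- foot2: another such foot, same shape and origin as foot1
- foot3: another such foot, same shape and origin as foot1
- foot4: another such foot, same shape and origin as foot1
- foot5: another such foot, same shape and origin as foot1
- foot6: another such foot, same shape and origin as foot1
- foot7: another such foot, same shape and origin as foot1
- tub: round open steel tub fixed to the bench: outside 156 mm, inside 148 mm in diameter, 45 mm high, inner floor 4 mm above the bench; left or right of the board. Origin: centre of its underside. At the start five loose feet stand in it some 49 mm from its centre, 60 degrees apart: the middle and one place at the wall are empty. Seven fit as one amid six, with 5 mm of play
- board: flat blue felt-faced board, 240 x 220 x 4 mm, fixed to the bench; two feet stand on it. Origin: centre of its underside, x along the 240 mm side
- jar: bystander: small closed glass jar, 36 mm in diameter, 45 mm high, standing on the blue board near a corner; origin at the centre of its underside
- offcut: bystander: plywood offcut 70 x 45 x 22 mm lying on the bench between tub and board; origin at the centre of its underside
- screwdriver: bystander: red-handled screwdriver lying on the bench between tub and board, beyond the offcut
- glue: bystander: white glue bottle, 60 mm in diameter, 120 mm high, standing at the far side of the bench
- brush: bystander: brush lying at the far side of the bench
- mallet: bystander: hammer lying at the right of the bench
Not all that is in view belongs to the job. Leave any green or red look-alike of the foot6 alone.

How it is judged:
At the end, for the whole second after the job is handed in: all seven feet stand in the tub: each foot's underside centre within 56 mm (horizontally) of the tub's centre, underside less than 8 mm above the tub's underside (its floor is at 4 mm), tilted less than 0.1 rad, and at rest (under 0.03 m/s) (horizontal distance between each of foot1, foot2, foot3, foot4, foot5, foot6, foot7 and tub below 0.056 m and z of each of foot1, foot2, foot3, foot4, foot5, foot6, foot7 in the frame of tub below 0.008 m and angle between each of foot1, foot2, foot3, foot4, foot5, foot6, foot7's own z axis and vertical below 0.1 rad and linear speed of each of foot1, foot2, foot3, foot4, foot5, foot6, foot7 below 0.03 m/s); the robot touches nothing.
It fails at once if a chair foot is dropped or thrown (moves faster than 0.7 m/s, a fall of some 25 mm, while no finger touches it) ((linear speed of foot1 above 0.7 m/s and contact force between the fingers and foot1 below 0.1 N) or (linear speed of foot2 above 0.7 m/s and contact force between the fingers and foot2 below 0.1 N) or (linear speed of foot3 above 0.7 m/s and contact force between the fingers and foot3 below 0.1 N) or (linear speed of foot4 above 0.7 m/s and contact force between the fingers and foot4 below 0.1 N) or (linear speed of foot5 above 0.7 m/s and contact force between the fingers and foot5 below 0.1 N) or (linear speed of foot6 above 0.7 m/s and contact force between the fingers and foot6 below 0.1 N) or (linear speed of foot7 above 0.7 m/s and contact force between the fingers and foot7 below 0.1 N)).
It fails at once if a chair foot is knocked over (tilted more than 45 degrees) (angle between any of foot1, foot2, foot3, foot4, foot5, foot6, foot7's own z axis and vertical above 0.785 rad).
It fails at once if the jar, offcut, screwdriver, glue, brush or hammer is moved more than 40 mm (distance of any of jar, offcut, screwdriver, glue, brush, mallet from where it was at the start of the episode above 0.04 m).
It also fails if it takes over 58 s, if anything falls off the work surface, if the arm or the gripper's body presses on something with over 40 N, if the wrist force passes 120 N, or if a joint passes its speed limit or range.

ROBOT

A 6-joint arm with a two-finger parallel gripper is mounted at the origin on the work surface. World frame = base frame: x ahead of the robot, y to its left, z up, the work surface at z = 0. Lengths are in m, angles in rad, forces in N, time in s.
With the tool pointing down it reaches from about 0.35 to 0.85 m from the base axis. Payload 8.1 kg.
Tool frame: the origin (TCP) lies at the centre of the arm's flange, where the gripper is bolted on; the fingertips stand 186 mm ahead of it and the grasp point (between the pads) lies 167 mm ahead of it; z points along the fingers, y is the line along which they close (so a half turn about z gives the same grasp; the last joint's range is limited). The gripper opens to 93 mm and grips with 3 to 60 N. Pads are 15 mm wide; open, the fingers measure 128 mm over their backs; the gripper's body (75 mm by 188 mm) begins 65 mm behind the grasp point.
Start: joints at [-1.242, 0.13, 1.488, -0, 1.523, -0.085], TCP at [0.241, -0.549, 0.405] pointing down, gripper open.
Joint ranges: [-2.96, 2.96], [-0.89, 2.26], [0.02, 2.5], [-1.34, 4.48], [0, 2.73], [-2.66, 2.66]. Speed limits (rad/s): [2.39, 2.39, 2.79, 3.14, 3.14, 3.14].

INTERFACE

Orientations are given as a rotation vector (axis times angle).
In Python, from plant import robot gives the robot as it stands.
- The arm moves only by the tool apply_moves, never from a script. Its argument "series" is a list of rows, each a list of 2 entries, a list of its own where there are three numbers: the shift along the tool's x, y, z in mm, then the turn, a rotation vector about the tool's x, y, z in rad. A call has 1 to 12 rows; each row shifts and turns the commanded pose from where the row before left it, along the tool's axes as they then stand; what a row does not reach is not made up. A row lasts 1/12 s, in which the tool goes at most 41.7 mm and 7.16 degrees, less where a joint would pass 70% of its speed; a pose out of reach is approached as far as the arm can. A call is refused whole if a number of a shift passes 41.7 or a number of a turn 0.125, either way. A call with a gripper value outside its range is refused whole. "claw" is the opening, from 0 (shut) to 1 (fully open), set as the call begins (left out, the last holds). The fingers move at their own pace and stop on an object; "newtons" is the grip in N (left out, the last holds). Time passes only in rows, so rows that do not move let the fingers close. It gives the time, the measured TCP pose, the force, the opening and the grip force at its end, in the units of the state.
- robot.read_state(): the state, without advancing time (a new reading comes with each control period).
- robot.read_camera(name): name is "scene" or "top"; returns (picture, depth): 400x640x3 uint8, blue, green, red; 400x640 float32, m along the optical axis (not along the pixel's ray), 0 where there is no reading.
- robot.calibration(name): a dict with "fx", "fy", "cx", "cy" (pixels), "extrinsics" (4x4, takes a point from world to camera coordinates). Camera axes: x right, y down, z forward; pixel columns grow to the right and rows downward; lengths in m; the calibration is good to about 2 mm. A picture is of the moment at which its call begins. calibration takes no time and is no camera call.
- robot.close_job(): hands the job in; it is judged then, once.
The state is a dict: "t": time; "q": joint angles; "dq": joint speeds; "joint_torque": joint torques, N m; "tool_pos": TCP position; "orientation": TCP orientation; "force": force on the tool from outside, world axes, zero at the start; "wrist_torque": the same for the moment, N m; "opening": finger opening in m; "gripper_force": force on a finger pad.
Only numpy, scipy, OpenCV 4.12 (cv2) and the standard library are available. Lean on these libraries where they do the work, as an engineer would, in place of code of your own. Each camera call takes 0.05 s, during which the arm holds its last target. There are 200 camera calls.

## Working session

There is one attempt and no reset: what is moved stays moved. The work goes in short steps, Python scripts to look and compute and a tool call to move; the robot and the scene stay as the last step left them, time stands still between calls to the robot, and variables do not carry over. Pictures are saved under pics/ and viewed, at most 10 in all, crops included, and the job is handed in when it is done.

Besides the shell and the picture viewer there is one more tool, called as a command line: name --argument value ..., lists and objects as JSON in quotes. apply_moves: Moves the arm, as the interface text tells. Its arguments: {"type":"object","properties":{"series":{"type":"array"},"claw":{"type":"number"},"newtons":{"type":"number"}},"required":["series"]}

```bash
mkdir -p pics; ls
python3 - <<'E'
from plant import robot
import cv2,numpy as np
s=robot.read_state();print(s)
for n in("scene","top"):
    p,d=robot.read_camera(n);cv2.imwrite(f"pics/{n}0.png",p);np.save(f"{n}0.npy",d)
    c=robot.calibration(n);print(n,c)
E
```

```text
pics
{'t': 0.0, 'q': array([-1.24244519e+00,  1.31173989e-01,  1.48930239e+00,  4.43588150e-05,
        1.52299784e+00, -8.53505293e-02]), 'dq': array([ 0.00031739,  0.00036471,  0.00033226, -0.00101469,  0.00098735,
       -0.00082297]), 'joint_torque': array([ 9.19579252e-04, -5.59832418e+01, -4.91760492e+01,  7.65337120e-02,
        3.51876835e-02, -1.43254679e-04]), 'tool_pos': array([ 0.24118052, -0.54913661,  0.40366678]), 'orientation': array([-3.07278943e+00, -6.44828802e-01,  2.88962165e-04]), 'force': array([-0.45245222, -0.34914633, -0.48171901]), 'wrist_torque': array([-0.01960858, -0.01721239,  0.02860429]), 'gripper_force': 0.0, 'opening': 0.09291165775808014}
scene {'fx': 398.3832659097471, 'fy': 398.3832659097471, 'cx': 314.93377129847516, 'cy': 199.79706535904305, 'extrinsics': array([[-0.33358454,  0.94267333,  0.00939982,  0.27858724],
       [ 0.72038124,  0.26132815, -0.64246281, -0.35210263],
       [-0.60808899, -0.20754421, -0.76625921,  1.40428809],
       [ 0.        ,  0.        ,  0.        ,  1.        ]])}
top {'fx': 370.0084282775397, 'fy': 370.0084282775397, 'cx': 312.7561650569191, 'cy': 196.4748633539057, 'extrinsics': array([[ 2.41800860e-02, -9.99707384e-01, -6.85107341e-04,
        -1.06336067e-01],
       [-9.89019845e-01, -2.38216325e-02, -1.45850186e-01,
         5.49892912e-01],
       [ 1.45791188e-01,  4.20425481e-03, -9.89306451e-01,
         9.05584935e-01],
       [ 0.00000000e+00,  0.00000000e+00,  0.00000000e+00,
         1.00000000e+00]])}
```

View pics/scene0.png

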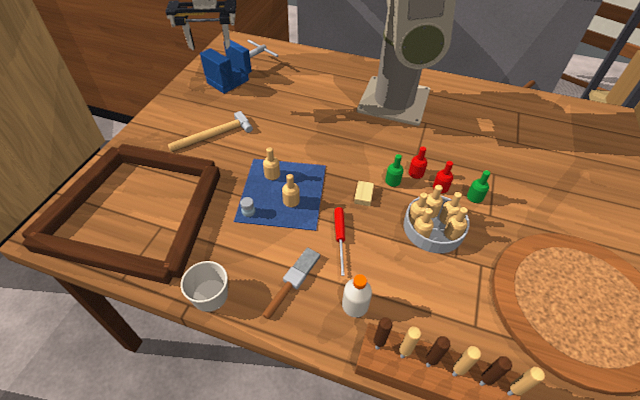

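View pics/top0.png

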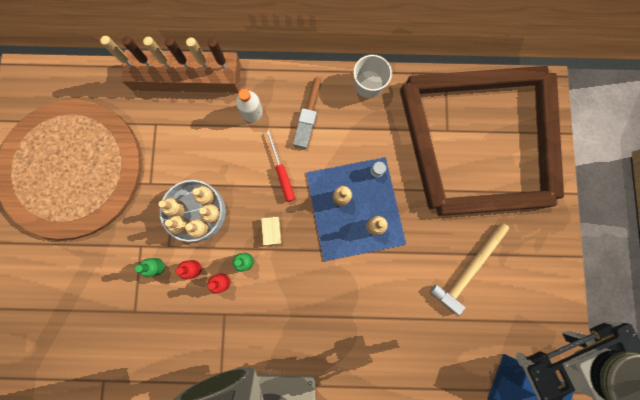

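The candidates for the beech feet in the top image:
- On the blue board: (343,195) and (377,225). These are the two I want.
- In the tub: five around (192,211).
- Look-alikes to leave alone: green (150,267) and (243,262), red (189,270) and (219,284).
- Rack handles at the top left, and the grey jar at (378,170).

Next I'll measure positions and make one close crop.

```bash
cat > h.py <<'E'
from plant import robot
import cv2,numpy as np
def cloud(n,d):
    c=robot.calibration(n);v,u=np.mgrid[:400,:640]
    P=np.stack([(u-c["cx"])/c["fx"]*d,(v-c["cy"])/c["fy"]*d,d],-1)
    E=c["extrinsics"];W=(P-E[:3,3])@E[:3,:3];W[d==0]=np.nan
    return W
def proj(n,p):
    c=robot.calibration(n);q=c["extrinsics"][:3,:3]@p+c["extrinsics"][:3,3]
    return c["fx"]*q[0]/q[2]+c["cx"],c["fy"]*q[1]/q[2]+c["cy"]
def circ(xy,r=None):
    from scipy.optimize import least_squares
    f=lambda a:np.hypot(xy[:,0]-a[0],xy[:,1]-a[1])-(a[2] if r is None else r)
    return least_squares(f,[*xy.mean(0),r or .07],loss="soft_l1",f_scale=.002).x
def tops(n,p,W,lo=.09,hi=.125):
    hsv=cv2.cvtColor(p,cv2.COLOR_BGR2HSV)
    m=(W[...,2]>lo)&(W[...,2]<hi)&(W[...,0]<.75)&(hsv[...,0]>8)&(hsv[...,0]<32)
    k,l,st,ce=cv2.connectedComponentsWithStats(m.astype(np.uint8),connectivity=8)
    for i in range(1,k):
        if st[i,4]<8: continue
        Q=W[l==i];print(n,"px",ce[i].round(),"n",st[i,4],"med",np.median(Q,0).round(4),"zmax",Q[:,2].max().round(4))
E
python3 - <<'E'
from h import *
for n in("scene","top"):
    p=cv2.imread(f"pics/{n}0.png");W=cloud(n,np.load(f"{n}0.npy"));tops(n,p,W)
    g=(p.max(-1).astype(int)-p.min(-1)<40)&(W[...,2]>.036)&(W[...,2]<.05)
    x0,x1,y0,y1=(120,240,150,260) if n=="top" else (390,490,180,260)
    M=np.zeros_like(g);M[y0:y1,x0:x1]=1
    Q=W[g&M];print("rim",len(Q),circ(Q[:,:2]),np.median(Q[:,2]))
    b=(p[...,0].astype(int)-p[...,2]>40)&(abs(W[...,2])<.02)&(W[...,0]>.3)
    Q=W[b];print("board",np.median(Q,0),cv2.minAreaRect(Q[:,:2].astype(np.float32)))
p=cv2.imread("pics/top0.png");a=cv2.resize(p[150:260,130:250],None,fx=3.2,fy=3.2,interpolation=2);b=cv2.resize(p[150:260,300:420],None,fx=3.2,fy=3.2,interpolation=2)
cv2.imwrite("pics/crop0.png",np.hstack([a,b]))
E
```

```text
scene px [15. 10.] n 364 med [ 0.0903 -1.5274  0.1071] zmax 0.1249
scene px [186.   0.] n 19 med [-0.2498 -0.9606  0.0932] zmax 0.0991
scene px [220.   0.] n 9 med [-0.2501 -0.7972  0.1192] zmax 0.1228
scene px [238.   1.] n 15 med [-0.3121 -0.7523  0.0947] zmax 0.1068
scene px [397.  82.] n 404 med [0.0616 0.0051 0.1074] zmax 0.1249
scene px [269. 151.] n 50 med [ 0.489  -0.2559  0.1036] zmax 0.1095
scene px [289. 178.] n 53 med [ 0.5638 -0.1664  0.1049] zmax 0.1102
scene px [438. 189.] n 58 med [0.472  0.1961 0.1041] zmax 0.1092
scene px [423. 197.] n 63 med [0.5103 0.1653 0.1045] zmax 0.1115
scene px [456. 196.] n 62 med [0.4793 0.2436 0.104 ] zmax 0.1099
scene px [462. 211.] n 68 med [0.5244 0.262  0.1044] zmax 0.1097
scene px [427. 212.] n 66 med [0.5557 0.1845 0.1043] zmax 0.11
rim 350 [0.51359662 0.21436627 0.07594425] 0.043133174570145705
board [ 0.55301257 -0.19480321  0.00359133] ((0.49006521701812744, -0.0063329339027404785), (0.2428750842809677, 0.6249734163284302), 12.106260299682617)
top px [196. 192.] n 61 med [0.5466 0.1846 0.1066] zmax 0.1099
top px [343. 192.] n 50 med [ 0.556  -0.1663  0.107 ] zmax 0.1105
top px [162. 204.] n 63 med [0.5161 0.2619 0.1066] zmax 0.1116
top px [203. 211.] n 57 med [0.5017 0.1651 0.1068] zmax 0.1113
top px [169. 223.] n 61 med [0.4714 0.2433 0.1061] zmax 0.1115
top px [381. 224.] n 52 med [ 0.4822 -0.2549  0.1067] zmax 0.1109
top px [189. 227.] n 60 med [0.4632 0.195  0.1065] zmax 0.1114
rim 398 [0.50954393 0.21556388 0.07596371] 0.044130002875505586
board [ 0.5225558  -0.20288665  0.00365347] ((0.530631422996521, -0.20502015948295593), (0.2382204681634903, 0.2177594006061554), 12.60801887512207)
```

View pics/crop0.png

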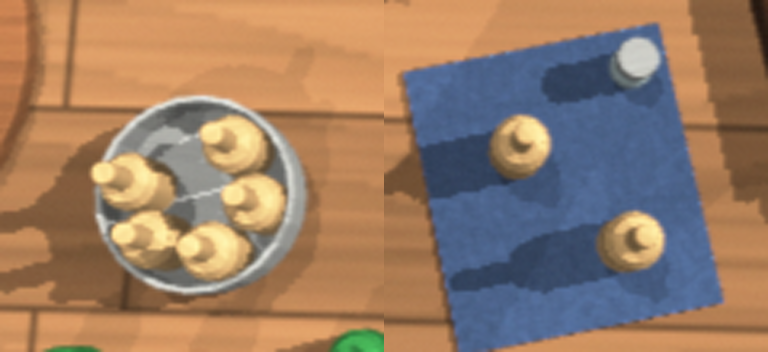

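The crop shows the tub on the left with its five feet, the middle empty and the gap at the top left of the ring, crop (170,130). On the right are the two beech feet on the board at crop (520,145) and (632,240), with the jar in the corner.

Estimates:

| Thing | x (m) | y (m) | z (m) |
|---|---|---|---|
| Foot A (near the tub) | 0.558 | -0.1665 | top about 0.108 |
| Foot B | 0.484 | -0.2555 | top about 0.108 |
| Tub centre | 0.511 | 0.214 | – |
| Empty wall place | 0.557 | 0.233 | – |

The tool's y axis already lies at about 114°, which points through the gaps, so I'll keep the yaw. First I'll move above foot A.

apply_moves --series '[[[37,-18.5,0],[0,0,0]],[[37,-18.5,0],[0,0,0]],[[37,-18.5,0],[0,0,0]],[[37,-18.5,0],[0,0,0]],[[37,-18.5,0],[0,0,0]],[[37,-18.5,0],[0,0,0]],[[37,-18.5,0],[0,0,0]],[[37,-18.5,0],[0,0,0]],[[37,-18.5,0],[0,0,0]],[[37,-18.5,0],[0,0,0]],[[37,-18.5,0],[0,0,0]],[[37,-18.5,0],[0,0,0]]]' --claw 0.6 --newtons 25

```text
t: 1.1
tool_pos: [0.5594, -0.1656, 0.4044]
orientation: [-3.074, -0.645, 0.001]
force: [0.2, -0.6, 0.5]
opening: 0.0558
gripper_force: 0.0
```

apply_moves --series '[[[0,0,0],[0,0,0]],[[0,0,0],[0,0,0]],[[0,0,0],[0,0,0]]]'

```text
t: 1.35
tool_pos: [0.5584, -0.1674, 0.4041]
orientation: [-3.074, -0.647, 0.002]
force: [-1.0, 0.2, -0.6]
opening: 0.056
gripper_force: 0.0
```

```bash
cat >> h.py <<'E'
from scipy.spatial.transform import Rotation as Ro
def go(x,y,z):
    s=robot.read_state();R=Ro.from_rotvec(s["orientation"]).as_matrix()
    d=np.array([x,y,z])-s["tool_pos"];print("t",round(s["t"],2),"tcp",s["tool_pos"].round(4),"shift mm",(R.T@d*1e3).round(1),"z axis",R[:,2].round(4),"yaw y",np.degrees(np.arctan2(R[1,1],R[0,1])).round(1),"F",s["force"].round(1),"open",round(s["opening"],4),"g",s["gripper_force"])
E
python3 -c "
from h import *
go(.558,-.1665,.26)"
```

```text
t 1.35 tcp [ 0.5584 -0.1674  0.4041] shift mm [ 1.000e-01 -9.000e-01  1.441e+02] z axis [-0.0013 -0.     -1.    ] yaw y -66.2 F [-1.   0.2 -0.6] open 0.056 g 0.0
```

apply_moves --series '[[[0,0,20],[0,0,0]],[[0,0,20],[0,0,0]],[[0,0,20],[0,0,0]],[[0,0,20],[0,0,0]],[[0,0,10],[0,0,0]],[[0,0,0],[0,0,0]]]'

```text
t: 1.85
tool_pos: [0.5568, -0.1684, 0.3116]
orientation: [-3.073, -0.642, 0.007]
force: [-0.2, -0.6, -0.1]
opening: 0.0557
gripper_force: 0.0
```

Run:
```python
from h import *
go(.558,-.1665,.26)
p,d=robot.read_camera("scene");c=cv2.resize(p[110:230,220:360],None,fx=4,fy=4,interpolation=2)
t,td=robot.read_camera("top");e=cv2.resize(t[130:250,290:350],None,fx=4,fy=4,interpolation=2)
cv2.imwrite("pics/a1.png",np.hstack([c,e]))
W=cloud("scene",d);tops("scene",p,W)
```

```text
t 1.85 tcp [ 0.5568 -0.1684  0.3116] shift mm [ 2.  -1.1 51.6] z axis [-0.005   0.0018 -1.    ] yaw y -66.4 F [-0.2 -0.6 -0.1] open 0.0557 g 0.0
scene px [15. 10.] n 369 med [ 0.0913 -1.5282  0.1065] zmax 0.1246
scene px [216.   3.] n 299 med [-0.25   -0.8094  0.1017] zmax 0.125
scene px [396.  82.] n 390 med [0.0622 0.0029 0.1074] zmax 0.1249
scene px [289. 178.] n 54 med [ 0.5638 -0.1665  0.1044] zmax 0.11
scene px [437. 189.] n 57 med [0.4714 0.1957 0.1042] zmax 0.1092
scene px [423. 197.] n 62 med [0.5098 0.1651 0.1046] zmax 0.1098
scene px [456. 196.] n 64 med [0.4796 0.2436 0.1048] zmax 0.1089
scene px [462. 211.] n 66 med [0.5245 0.2617 0.1049] zmax 0.1098
scene px [428. 212.] n 63 med [0.5555 0.1845 0.1053] zmax 0.1087
```

View pics/a1.png

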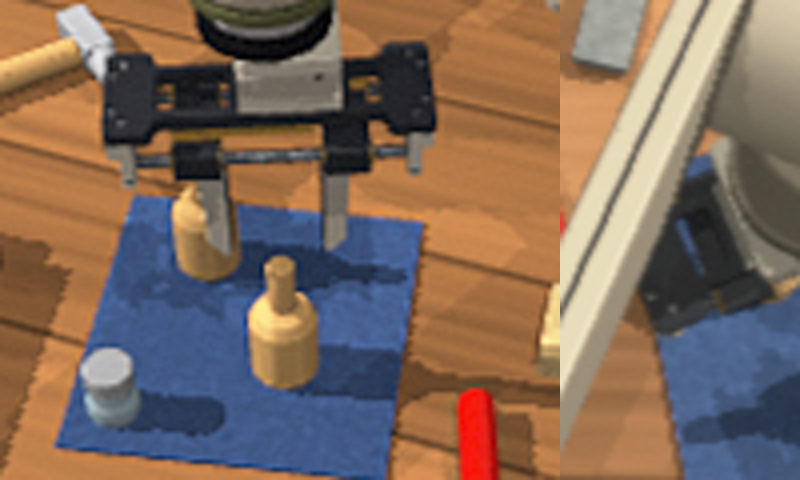

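The crop shows the open fingers at crop (215,250) and (335,240), straddling the tenon of foot A at (280,265). I'll go down the rest of the way and grip.

apply_moves --series '[[[1,-0.5,15],[0,0,0]],[[1,-0.5,15],[0,0,0]],[[0,0,12],[0,0,0]],[[0,0,8],[0,0,0]],[[0,0,0],[0,0,0]],[[0,0,0],[0,0,0]],[[0,0,0],[0,0,0]]]'

```text
t: 2.53
tool_pos: [0.5604, -0.1661, 0.2658]
orientation: [3.074, 0.645, 0.002]
force: [0.9, -0.2, 0.8]
opening: 0.0562
gripper_force: 0.0
```

```bash
python3 -c "
from h import *
go(.558,-.1665,.26)"
```

```text
t 2.53 tcp [ 0.5604 -0.1661  0.2658] shift mm [-2.3 -0.6  5.8] z axis [ 1.3e-03 -5.0e-04 -1.0e+00] yaw y -66.3 F [ 0.9 -0.2  0.8] open 0.0562 g 0.0
```

apply_moves --series '[[[-1.5,0,5],[0,0,0]],[[0,0,0],[0,0,0]],[[0,0,0],[0,0,0]]]'

```text
t: 2.78
tool_pos: [0.5585, -0.1664, 0.2597]
orientation: [-3.075, -0.645, 0.0]
force: [-0.1, 0.1, -0.1]
opening: 0.0561
gripper_force: 0.0
```

apply_moves --series '[[[0,0,0],[0,0,0]],[[0,0,0],[0,0,0]],[[0,0,0],[0,0,0]],[[0,0,0],[0,0,0]],[[0,0,0],[0,0,0]],[[0,0,0],[0,0,0]]]' --claw 0.0 --newtons 25

```text
t: 3.28
tool_pos: [0.5586, -0.1664, 0.2598]
orientation: [3.075, 0.645, 0.0]
force: [-0.1, 0.5, 0.0]
opening: 0.0205
gripper_force: 0.0
```

Run:
```python
from h import *
go(.558,-.1665,.26)
import time
P=[]
for i in range(5):
    p,d=robot.read_camera("scene");P.append(robot.read_state()["tool_pos"])
P=np.array(P);print(P.mean(0).round(4),P.std(0).round(4))
tops("scene",p,cloud("scene",d),.03,.125)
```

```text
t 3.28 tcp [ 0.5586 -0.1664  0.2598] shift mm [-0.6 -0.2 -0.2] z axis [ 0. -0. -1.] yaw y -66.3 F [-0.1  0.5  0. ] open 0.0205 g 0.0
[ 0.5586 -0.1664  0.2598] [0. 0. 0.]
scene px [17. 19.] n 1101 med [ 0.1026 -1.528   0.0732] zmax 0.1249
scene px [199.   7.] n 1800 med [-0.2504 -0.8819  0.0609] zmax 0.1248
scene px [616.   9.] n 272 med [-0.9384  0.7921  0.0467] zmax 0.1178
scene px [622.  29.] n 14 med [-0.7083  0.7823  0.0629] zmax 0.0823
scene px [395.  90.] n 1014 med [0.0619 0.0045 0.0799] zmax 0.125
scene px [636.  84.] n 13 med [-0.3101  0.783   0.0509] zmax 0.068
scene px [158. 174.] n 2851 med [ 0.5978 -0.5323  0.0393] zmax 0.0446
scene px [267. 162.] n 49 med [ 0.4956 -0.2591  0.0656] zmax 0.0724
scene px [269. 171.] n 65 med [ 0.5052 -0.2533  0.0404] zmax 0.0557
scene px [290. 186.] n 460 med [ 0.5687 -0.1634  0.0733] zmax 0.1247
scene px [476. 179.] n 20 med [0.3661 0.2924 0.0599] zmax 0.0967
scene px [425. 210.] n 1001 med [0.5165 0.1827 0.064 ] zmax 0.1102
scene px [455. 215.] n 753 med [0.5174 0.2518 0.0635] zmax 0.1104
```

apply_moves --series '[[[0,0,0],[0,0,0]],[[0,0,-5],[0,0,0]],[[0,0,-10],[0,0,0]],[[0,0,-15],[0,0,0]],[[0,0,-20],[0,0,0]],[[0,0,-20],[0,0,0]],[[0,0,-20],[0,0,0]],[[0,0,-20],[0,0,0]],[[0,0,-15],[0,0,0]],[[0,0,-10],[0,0,0]],[[0,0,0],[0,0,0]],[[0,0,0],[0,0,0]]]'

```text
t: 4.53
tool_pos: [0.5587, -0.1665, 0.3953]
orientation: [3.074, 0.645, 0.002]
force: [-0.6, -0.4, -2.2]
opening: 0.0173
gripper_force: 25.0
```

Run:
```python
from h import *
go(.557,.233,.3928)
p,d=robot.read_camera("scene");cv2.imwrite("pics/l1.png",p)
```

```text
t 4.53 tcp [ 0.5587 -0.1665  0.3953] shift mm [ 159.1 -366.4    2.3] z axis [ 1.2e-03 -5.0e-04 -1.0e+00] yaw y -66.3 F [-0.6 -0.4 -2.2] open 0.0173 g 24.996355162002146
```

apply_moves --series '[[[6,-14,0],[0,0,0]],[[12,-28,0],[0,0,0]],[[15.4,-35.2,0],[0,0,0]],[[15.4,-35.2,0],[0,0,0]],[[15.4,-35.2,0],[0,0,0]],[[15.4,-35.2,0],[0,0,0]],[[15.4,-35.2,0],[0,0,0]],[[15.4,-35.2,0],[0,0,0]],[[15.4,-35.2,0],[0,0,0]],[[15.4,-35.2,0],[0,0,0]],[[12,-28,0],[0,0,0]],[[6,-14,0],[0,0,0]]]'

```text
t: 5.58
tool_pos: [0.5558, 0.2365, 0.393]
orientation: [-3.072, -0.65, 0.004]
force: [-0.0, -0.5, 0.2]
opening: 0.0175
gripper_force: 25.0
```

apply_moves --series '[[[0,0,0],[0,0,0]],[[0,0,0],[0,0,0]],[[0,0,0],[0,0,0]],[[0,0,0],[0,0,0]]]'

```text
t: 5.92
tool_pos: [0.5575, 0.231, 0.3944]
orientation: [3.075, 0.643, -0.001]
force: [-0.0, -0.4, -1.0]
opening: 0.0174
gripper_force: 25.0
```

Run:
```python
from h import *
go(.5574,.232,.260)
p,d=robot.read_camera("scene");W=cloud("scene",d)
cv2.imwrite("pics/b1.png",cv2.resize(p[100:270,360:520],None,fx=3.5,fy=3.5,interpolation=2))
# held foot body: beech points, z .14-.185
hsv=cv2.cvtColor(p,cv2.COLOR_BGR2HSV)
for lo,hi in((.142,.16),(.16,.18)):
    m=(W[...,2]>lo)&(W[...,2]<hi)&(abs(W[...,0]-.56)<.05)&(abs(W[...,1]-.232)<.05)&(hsv[...,0]>8)&(hsv[...,0]<32)&(hsv[...,1]>60)
    Q=W[m];print(len(Q),circ(Q[:,:2],.023))
print("zmin",Q[:,2].min())
tops("scene",p,W)
```

```text
t 5.92 tcp [0.5575 0.231  0.3944] shift mm [  0.4  -1.  134.4] z axis [-6.e-04 -6.e-04 -1.e+00] yaw y -66.4 F [-0.  -0.4 -1. ] open 0.0174 g 24.996296381068532
107 [0.55715884 0.22857461 0.023     ]
135 [0.55714921 0.22884108 0.023     ]
zmin 0.16010935277004265
scene px [15. 10.] n 365 med [ 0.0929 -1.5275  0.106 ] zmax 0.1246
scene px [217.   3.] n 296 med [-0.2506 -0.803   0.1022] zmax 0.1238
scene px [397.  82.] n 399 med [0.0615 0.0049 0.1076] zmax 0.1249
scene px [269. 151.] n 51 med [ 0.489  -0.2552  0.104 ] zmax 0.11
scene px [437. 189.] n 59 med [0.4717 0.1956 0.105 ] zmax 0.1095
scene px [423. 196.] n 59 med [0.5101 0.1646 0.105 ] zmax 0.1103
scene px [463. 212.] n 49 med [0.5255 0.2646 0.1043] zmax 0.1082
scene px [427. 212.] n 65 med [0.5551 0.1844 0.1053] zmax 0.1094
```

View pics/b1.png

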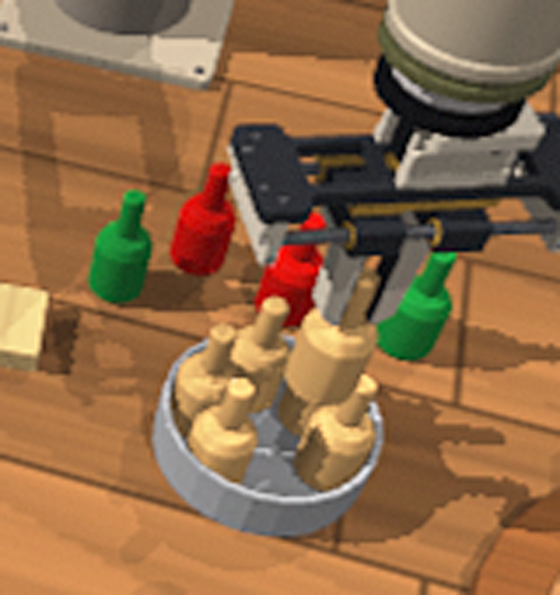

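The held foot, crop (335,360), hangs upright over the gap. I'll do a quick body fit of the two neighbours in the same view to check for relative offset.

Run:
```python
from h import *
p,d=robot.read_camera("scene");W=cloud("scene",d);hsv=cv2.cvtColor(p,cv2.COLOR_BGR2HSV)
b=(hsv[...,0]>8)&(hsv[...,0]<32)&(hsv[...,1]>60)
for n,x,y in(("A",.5497,.1846),("B",.5188,.262)):
    for lo,hi,r in((.044,.055,.023),(.072,.106,.009)):
        m=b&(W[...,2]>lo)&(W[...,2]<hi)&(np.hypot(W[...,0]-x,W[...,1]-y)<r+.004)
        Q=W[m];print(n,len(Q),circ(Q[:,:2],r).round(4))
```

```text
A 52 [0.5496 0.1848 0.023 ]
A 77 [0.55   0.1851 0.009 ]
B 57 [0.5188 0.2629 0.023 ]
B 64 [0.5186 0.2627 0.009 ]
```

apply_moves --series '[[[0,-2.8,5],[0,0,0]],[[0,0,10],[0,0,0]],[[0,0,10],[0,0,0]],[[0,0,10],[0,0,0]],[[0,0,10],[0,0,0]],[[0,0,10],[0,0,0]],[[0,0,5],[0,0,0]],[[0,0,5],[0,0,0]],[[0,0,0],[0,0,0]]]'

```text
t: 6.77
tool_pos: [0.5559, 0.2348, 0.3282]
orientation: [3.074, 0.645, -0.003]
force: [-0.8, -0.2, -0.5]
opening: 0.0175
gripper_force: 25.0
```

apply_moves --series '[[[0,0,5],[0,0,0]],[[0,0,5],[0,0,0]],[[0,0,5],[0,0,0]],[[0,0,5],[0,0,0]],[[0,0,5],[0,0,0]],[[0,0,5],[0,0,0]],[[0,0,5],[0,0,0]],[[0,0,0],[0,0,0]],[[0,0,0],[0,0,0]]]'

```text
t: 7.52
tool_pos: [0.5561, 0.2348, 0.2942]
orientation: [3.075, 0.645, -0.001]
force: [-0.9, -0.8, -0.8]
opening: 0.0174
gripper_force: 25.0
```

Run:
```python
from h import *
go(.5565,.2336,.260)
p,d=robot.read_camera("scene");tops("scene",p,cloud("scene",d))
```

```text
t 7.52 tcp [0.5561 0.2348 0.2942] shift mm [-0.1  1.3 34.2] z axis [-9.e-04 -3.e-04 -1.e+00] yaw y -66.3 F [-0.9 -0.8 -0.8] open 0.0174 g 24.996492389254854
scene px [15. 10.] n 372 med [ 0.0903 -1.528   0.106 ] zmax 0.1247
scene px [216.   3.] n 304 med [-0.2498 -0.8087  0.1017] zmax 0.1249
scene px [397.  82.] n 402 med [0.0616 0.0056 0.108 ] zmax 0.1249
scene px [269. 151.] n 52 med [ 0.4898 -0.2557  0.1038] zmax 0.1102
scene px [438. 186.] n 10 med [0.4649 0.1952 0.1064] zmax 0.1094
scene px [420. 198.] n 12 med [0.5119 0.1593 0.0967] zmax 0.1045
scene px [428. 212.] n 66 med [0.5555 0.1845 0.1049] zmax 0.1111
scene px [464. 212.] n 19 med [0.5239 0.2676 0.103 ] zmax 0.1089
scene px [447. 221.] n 242 med [0.5662 0.233  0.1002] zmax 0.125
```

apply_moves --series '[[[0,1,5],[0,0,0]],[[0,0,5],[0,0,0]],[[0,0,5],[0,0,0]],[[0,0,5],[0,0,0]],[[0,0,5],[0,0,0]],[[0,0,4],[0,0,0]],[[0,0,2],[0,0,0]],[[0,0,0],[0,0,0]],[[0,0,0],[0,0,0]]]'

```text
t: 8.32
tool_pos: [0.5566, 0.234, 0.2636]
orientation: [-3.075, -0.645, 0.0]
force: [0.5, 0.3, -1.1]
opening: 0.0175
gripper_force: 25.0
```

Run:
```python
from h import *
go(.5565,.2336,.260)
```

```text
t 8.32 tcp [0.5566 0.234  0.2636] shift mm [-0.2  0.3  3.6] z axis [-2.e-04 -0.e+00 -1.e+00] yaw y -66.3 F [ 0.5  0.3 -1.1] open 0.0175 g 24.996592586612678
```

apply_moves --series '[[[0,0,1.5],[0,0,0]],[[0,0,1],[0,0,0]],[[0,0,1],[0,0,0]],[[0,0,0.7],[0,0,0]],[[0,0,0],[0,0,0]],[[0,0,0],[0,0,0]]]'

```text
t: 8.82
tool_pos: [0.5568, 0.234, 0.2598]
orientation: [-3.075, -0.645, -0.001]
force: [0.9, -0.5, -0.2]
opening: 0.0178
gripper_force: 25.0
```

apply_moves --series '[[[0,0,0.5],[0,0,0]],[[0,0,0.5],[0,0,0]],[[0,0,0],[0,0,0]],[[0,0,0],[0,0,0]]]'

```text
t: 9.15
tool_pos: [0.5569, 0.2341, 0.2597]
orientation: [-3.074, -0.645, -0.002]
force: [-2.4, -0.3, 7.7]
opening: 0.0181
gripper_force: 25.0
```

The foot is on the floor, with 7.7 N of contact. I'll open a little and rise.

apply_moves --series '[[[0,0,-0.3],[0,0,0]],[[0,0,0],[0,0,0]],[[0,0,0],[0,0,0]],[[0,0,0],[0,0,0]],[[0,0,0],[0,0,0]]]' --claw 0.36

```text
t: 9.57
tool_pos: [0.5565, 0.2339, 0.2585]
orientation: [3.075, 0.645, -0.001]
force: [0.6, -0.7, -1.4]
opening: 0.033
gripper_force: 0.0
```

apply_moves --series '[[[0,0,-5],[0,0,0]],[[0,0,-10],[0,0,0]],[[0,0,-20],[0,0,0]],[[0,0,-20],[0,0,0]],[[0,0,-20],[0,0,0]],[[0,0,-20],[0,0,0]],[[0,0,-20],[0,0,0]],[[0,0,-15],[0,0,0]],[[0,0,-5],[0,0,0]],[[0,0,0],[0,0,0]]]'

```text
t: 10.4
tool_pos: [0.5571, 0.2341, 0.3967]
orientation: [-3.074, -0.645, -0.007]
force: [1.4, -0.3, 0.5]
opening: 0.0336
gripper_force: 0.0
```

Run:
```python
from h import *
go(.4845,-.2555,.395)
p,d=robot.read_camera("scene");tops("scene",p,cloud("scene",d))
```

```text
t 10.4 tcp [0.5571 0.2341 0.3967] shift mm [-263.4  419.1    0.7] z axis [ 0.0041  0.0014 -1.    ] yaw y -66.3 F [ 1.4 -0.3  0.5] open 0.0336 g 0.0
scene px [15. 10.] n 361 med [ 0.0915 -1.5276  0.1065] zmax 0.125
scene px [217.   3.] n 304 med [-0.2497 -0.8066  0.1015] zmax 0.1238
scene px [397.  82.] n 396 med [0.0621 0.005  0.1074] zmax 0.1248
scene px [269. 151.] n 52 med [ 0.4896 -0.2552  0.1035] zmax 0.1102
scene px [438. 189.] n 56 med [0.4723 0.196  0.1051] zmax 0.1125
scene px [423. 196.] n 60 med [0.5094 0.1654 0.1047] zmax 0.1105
scene px [456. 196.] n 62 med [0.4795 0.2433 0.104 ] zmax 0.1106
scene px [462. 211.] n 66 med [0.5237 0.2623 0.1047] zmax 0.1097
scene px [427. 212.] n 64 med [0.5551 0.1843 0.1038] zmax 0.1104
scene px [447. 220.] n 69 med [0.5616 0.2309 0.1043] zmax 0.1098
```

Six now stand in the ring. Next is foot B.

apply_moves --series '[[[-20,32,0],[0,0,0]],[[-20,32,0],[0,0,0]],[[-20,32,0],[0,0,0]],[[-20,32,0],[0,0,0]],[[-20,32,0],[0,0,0]],[[-20,32,0],[0,0,0]],[[-20,32,0],[0,0,0]],[[-20,32,0],[0,0,0]],[[-20,32,0],[0,0,0]],[[-20,32,0],[0,0,0]],[[-20,32,0],[0,0,0]],[[-20,32,0],[0,0,0]]]' --claw 0.6

```text
t: 11.45
tool_pos: [0.4902, -0.2157, 0.3922]
orientation: [-3.073, -0.645, 0.003]
force: [0.2, 0.3, -0.5]
opening: 0.0563
gripper_force: 0.0
```

apply_moves --series '[[[-15.4,23,0],[0,0,0]],[[-8,12,0],[0,0,0]],[[0,0,10],[0,0,0]],[[0,0,20],[0,0,0]],[[0,0,20],[0,0,0]],[[0,0,20],[0,0,0]],[[0,0,15],[0,0,0]],[[0,0,0],[0,0,0]],[[0,0,0],[0,0,0]],[[0,0,0],[0,0,0]]]'

```text
t: 12.28
tool_pos: [0.4843, -0.2549, 0.3092]
orientation: [-3.074, -0.647, -0.0]
force: [-0.7, -0.0, 0.0]
opening: 0.0559
gripper_force: 0.0
```

Run:
```python
from h import *
go(.4844,-.2555,.260)
p,d=robot.read_camera("scene");tops("scene",p,cloud("scene",d))
```

```text
t 12.28 tcp [ 0.4843 -0.2549  0.3092] shift mm [-0.2  0.6 49.2] z axis [ 3.e-04  2.e-04 -1.e+00] yaw y -66.2 F [-0.7 -0.   0. ] open 0.0559 g 0.0
scene px [15. 10.] n 367 med [ 0.0928 -1.5278  0.1065] zmax 0.1248
scene px [205.   2.] n 153 med [-0.2485 -0.8642  0.099 ] zmax 0.1195
scene px [397.  82.] n 388 med [0.061  0.0054 0.108 ] zmax 0.125
scene px [269. 151.] n 51 med [ 0.4893 -0.2559  0.1051] zmax 0.1093
scene px [437. 189.] n 57 med [0.4713 0.1955 0.1048] zmax 0.1106
scene px [423. 197.] n 63 med [0.5097 0.1654 0.1036] zmax 0.11
scene px [456. 196.] n 64 med [0.4796 0.2436 0.1041] zmax 0.1095
scene px [462. 211.] n 66 med [0.5242 0.2621 0.1044] zmax 0.1102
scene px [427. 212.] n 64 med [0.5557 0.1842 0.1044] zmax 0.1097
scene px [447. 220.] n 71 med [0.5622 0.2311 0.1044] zmax 0.1106
```

apply_moves --series '[[[0,0.6,15],[0,0,0]],[[0,0,14],[0,0,0]],[[0,0,12],[0,0,0]],[[0,0,8],[0,0,0]],[[0,0,0],[0,0,0]],[[0,0,0],[0,0,0]],[[0,0,0],[0,0,0]]]'

```text
t: 12.92
tool_pos: [0.4845, -0.2563, 0.2607]
orientation: [3.074, 0.645, 0.001]
force: [-0.5, -0.0, -0.3]
opening: 0.0564
gripper_force: 0.0
```

apply_moves --series '[[[0,0,0],[0,0,0]],[[0,0,0],[0,0,0]],[[0,0,0],[0,0,0]],[[0,0,0],[0,0,0]],[[0,0,0],[0,0,0]],[[0,0,0],[0,0,0]],[[0,0,0],[0,0,0]],[[0,0,0],[0,0,0]],[[0,0,0],[0,0,0]],[[0,0,0],[0,0,0]]]' --claw 0.0 --newtons 25

```text
t: 13.75
tool_pos: [0.4842, -0.2561, 0.2599]
orientation: [-3.075, -0.645, -0.0]
force: [-0.1, -0.1, 0.6]
opening: 0.0175
gripper_force: 25.0
```

apply_moves --series '[[[0,0,-5],[0,0,0]],[[0,0,-10],[0,0,0]],[[0,0,-15],[0,0,0]],[[0,0,-20],[0,0,0]],[[0,0,-20],[0,0,0]],[[0,0,-20],[0,0,0]],[[0,0,-20],[0,0,0]],[[0,0,-15],[0,0,0]],[[0,0,-10],[0,0,0]],[[0,0,0],[0,0,0]],[[0,0,0],[0,0,0]]]'

```text
t: 14.67
tool_pos: [0.4842, -0.2562, 0.3953]
orientation: [3.074, 0.645, 0.001]
force: [-0.3, -0.4, -2.1]
opening: 0.0175
gripper_force: 25.0
```

apply_moves --series '[[[6,-12,0],[0,0,0]],[[12,-24,0],[0,0,0]],[[16.3,-31.8,0],[0,0,0]],[[16.3,-31.8,0],[0,0,0]],[[16.3,-31.8,0],[0,0,0]],[[16.3,-31.8,0],[0,0,0]],[[16.3,-31.8,0],[0,0,0]],[[16.3,-31.8,0],[0,0,0]],[[16.3,-31.8,0],[0,0,0]],[[16.3,-31.8,0],[0,0,0]],[[16.3,-31.8,0],[0,0,0]],[[16.3,-31.8,0],[0,0,0]]]'

```text
t: 15.67
tool_pos: [0.5064, 0.1431, 0.3932]
orientation: [-3.074, -0.646, 0.004]
force: [0.6, -0.1, -0.8]
opening: 0.0172
gripper_force: 25.0
```

apply_moves --series '[[[16,-31,0],[0,0,0]],[[11,-22,0],[0,0,0]],[[7.7,-14.5,0],[0,0,0]],[[0,0,0],[0,0,0]],[[0,0,0],[0,0,0]],[[0,0,0],[0,0,0]],[[0,0,0],[0,0,0]],[[0,0,0],[0,0,0]]]'

```text
t: 16.33
tool_pos: [0.5122, 0.2156, 0.3946]
orientation: [3.075, 0.643, -0.001]
force: [-0.3, 0.1, -0.6]
opening: 0.0175
gripper_force: 25.0
```

Run:
```python
from h import *
go(.5123,.2165,.260)
p,d=robot.read_camera("scene");W=cloud("scene",d);hsv=cv2.cvtColor(p,cv2.COLOR_BGR2HSV)
cv2.imwrite("pics/c1.png",cv2.resize(p[100:270,360:520],None,fx=3.5,fy=3.5,interpolation=2))
b=(hsv[...,0]>8)&(hsv[...,0]<32)&(hsv[...,1]>60)
for lo,hi in((.142,.16),(.16,.18)):
    m=(W[...,2]>lo)&(W[...,2]<hi)&(abs(W[...,0]-.512)<.05)&(abs(W[...,1]-.216)<.05)&b
    Q=W[m];print("held",len(Q),circ(Q[:,:2],.023))
for x,y in((.5497,.1846),(.5188,.262),(.5045,.165),(.474,.2433),(.466,.1955),(.557,.231)):
    m=b&(W[...,2]>.072)&(W[...,2]<.106)&(np.hypot(W[...,0]-x,W[...,1]-y)<.013)
    Q=W[m];print(len(Q),circ(Q[:,:2],.009)[:2].round(4) if len(Q)>9 else 0)
```

```text
t 16.33 tcp [0.5122 0.2156 0.3946] shift mm [  0.5  -0.8 134.6] z axis [-4.e-04 -2.e-04 -1.e+00] yaw y -66.4 F [-0.3  0.1 -0.6] open 0.0175 g 24.98299293452874
held 101 [0.51189108 0.21363975 0.023     ]
held 129 [0.51218978 0.21366966 0.023     ]
72 [0.5501 0.1848]
80 [0.5185 0.2635]
72 [0.5043 0.1653]
62 [0.4739 0.2444]
51 [0.4656 0.1959]
81 [0.5572 0.2317]
```

View pics/c1.png

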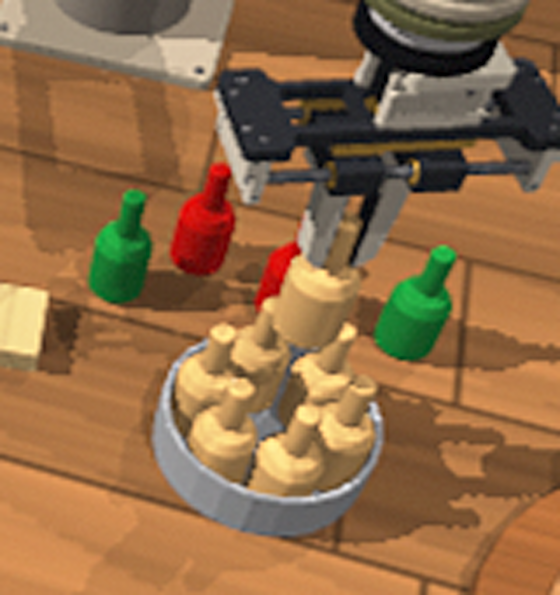

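The six ring feet are all upright around the free middle, and the held foot at crop (318,300) is centred over it to within 1 mm. Lowering.

apply_moves --series '[[[0,-0.8,5],[0,0,0]],[[0,0,10],[0,0,0]],[[0,0,10],[0,0,0]],[[0,0,10],[0,0,0]],[[0,0,10],[0,0,0]],[[0,0,10],[0,0,0]],[[0,0,10],[0,0,0]],[[0,0,5],[0,0,0]],[[0,0,5],[0,0,0]],[[0,0,0],[0,0,0]]]'

```text
t: 17.22
tool_pos: [0.5115, 0.2172, 0.3185]
orientation: [3.074, 0.645, -0.003]
force: [0.5, -0.3, -0.4]
opening: 0.0176
gripper_force: 25.0
```

apply_moves --series '[[[0,0,4],[0,0,0]],[[0,0,4],[0,0,0]],[[0,0,4],[0,0,0]],[[0,0,4],[0,0,0]],[[0,0,4],[0,0,0]],[[0,0,4],[0,0,0]],[[0,0,0],[0,0,0]],[[0,0,0],[0,0,0]]]'

```text
t: 17.88
tool_pos: [0.5117, 0.2172, 0.2954]
orientation: [3.075, 0.645, -0.001]
force: [0.6, -0.2, -1.3]
opening: 0.0179
gripper_force: 25.0
```

apply_moves --series '[[[0.3,0.6,5],[0,0,0]],[[0,0,5],[0,0,0]],[[0,0,5],[0,0,0]],[[0,0,5],[0,0,0]],[[0,0,5],[0,0,0]],[[0,0,4],[0,0,0]],[[0,0,3],[0,0,0]],[[0,0,1.5],[0,0,0]],[[0,0,0],[0,0,0]],[[0,0,0],[0,0,0]]]'

```text
t: 18.72
tool_pos: [0.5124, 0.2168, 0.2624]
orientation: [-3.075, -0.645, -0.0]
force: [-0.7, -0.0, -0.8]
opening: 0.018
gripper_force: 25.0
```

apply_moves --series '[[[0,0,1],[0,0,0]],[[0,0,0.6],[0,0,0]],[[0,0,0.4],[0,0,0]],[[0,0,0],[0,0,0]],[[0,0,0],[0,0,0]]]'

```text
t: 19.13
tool_pos: [0.5124, 0.2168, 0.2604]
orientation: [-3.075, -0.645, -0.0]
force: [-0.5, 0.5, 0.0]
opening: 0.0179
gripper_force: 25.0
```

apply_moves --series '[[[0,0,0.5],[0,0,0]],[[0,0,0.5],[0,0,0]],[[0,0,0.4],[0,0,0]],[[0,0,0],[0,0,0]],[[0,0,0],[0,0,0]]]'

```text
t: 19.55
tool_pos: [0.5126, 0.2169, 0.2598]
orientation: [-3.074, -0.645, -0.001]
force: [-1.9, -0.6, 5.0]
opening: 0.0174
gripper_force: 25.0
```

Contact at the same height as before, 0.2598. Releasing and rising.

apply_moves --series '[[[0,0,-0.3],[0,0,0]],[[0,0,0],[0,0,0]],[[0,0,0],[0,0,0]],[[0,0,0],[0,0,0]],[[0,0,0],[0,0,0]]]' --claw 0.36

```text
t: 19.97
tool_pos: [0.5123, 0.2168, 0.259]
orientation: [3.075, 0.645, -0.0]
force: [-0.7, 0.5, -0.0]
opening: 0.0335
gripper_force: 0.0
```

apply_moves --series '[[[0,0,-5],[0,0,0]],[[0,0,-10],[0,0,0]],[[0,0,-20],[0,0,0]],[[0,0,-20],[0,0,0]],[[0,0,-20],[0,0,0]],[[0,0,-20],[0,0,0]],[[0,0,-20],[0,0,0]],[[0,0,-15],[0,0,0]],[[0,0,-5],[0,0,0]],[[0,0,0],[0,0,0]],[[0,0,0],[0,0,0]]]'

```text
t: 20.88
tool_pos: [0.5123, 0.2168, 0.3942]
orientation: [-3.075, -0.645, -0.0]
force: [-1.1, -0.8, -1.0]
opening: 0.0336
gripper_force: 0.0
```

Run:
```python
from h import *
go(.5123,.2165,.260)
p,d=robot.read_camera("scene");W=cloud("scene",d);tops("scene",p,W)
cv2.imwrite("pics/d1.png",cv2.resize(p[90:270,220:520],None,fx=2.6,fy=2.6,interpolation=2))
```

```text
t 20.88 tcp [0.5123 0.2168 0.3942] shift mm [ -0.2   0.3 134.2] z axis [ 3.e-04  1.e-04 -1.e+00] yaw y -66.3 F [-1.1 -0.8 -1. ] open 0.0336 g 0.0
scene px [15. 10.] n 366 med [ 0.0905 -1.5277  0.1064] zmax 0.1249
scene px [217.   3.] n 301 med [-0.2508 -0.8065  0.1015] zmax 0.1249
scene px [397.  82.] n 401 med [0.0612 0.0051 0.1076] zmax 0.1249
scene px [437. 189.] n 58 med [0.4718 0.1957 0.1043] zmax 0.1106
scene px [423. 197.] n 61 med [0.51   0.1649 0.1048] zmax 0.109
scene px [456. 196.] n 62 med [0.4801 0.2437 0.104 ] zmax 0.1094
scene px [442. 204.] n 61 med [0.5177 0.2145 0.1053] zmax 0.1096
scene px [462. 211.] n 66 med [0.5242 0.2622 0.1048] zmax 0.1102
scene px [427. 212.] n 66 med [0.5554 0.1842 0.1047] zmax 0.1096
scene px [447. 220.] n 69 med [0.5625 0.2308 0.105 ] zmax 0.1096
```

View pics/d1.png

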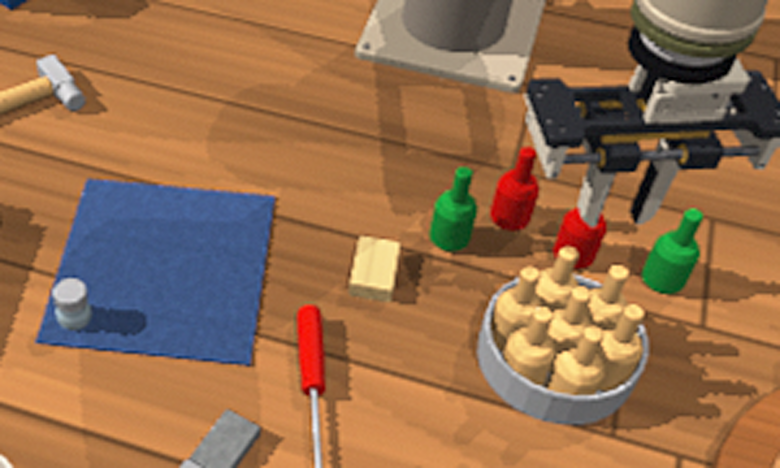

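The tub at crop (562,340) holds all seven feet upright, one in the middle and six around it, with their tops at equal height. The board is empty apart from the jar, the other things look undisturbed, and the gripper is clear.

```bash
python3 -c "
from plant import robot
print(robot.close_job())"
```

```text
the job is handed in; nothing more can be done
None
```

All seven feet stand upright in the tub, one in the middle and six around it, as the last camera view showed; the job was handed in at about 21 s of the 58 s allowed, and no verdict was returned.

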